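# Find a centrifuge rotor's heavy side on the balancing stand

### The arm

A 6-joint arm with a two-finger parallel gripper is mounted at the origin on a cart in front of the work surface, level with it; the furniture and walls round the work are solid. World frame = base frame: x ahead of the robot, y to its left, z up, the work surface at z = 0. Lengths are in m, angles in rad, forces in N, time in s.
With the tool pointing down it reaches from about 0.25 to 0.8 m from the base axis. Payload 3.9 kg.
Tool frame: the origin (TCP) lies midway between the tips of the shut fingers; the grasp point (between the pads) lies 19 mm behind it; z points along the fingers, y is the line along which they close (so a half turn about z gives the same grasp; the last joint's range is limited). The gripper opens to 85 mm and grips with 20 to 120 N. Pads are 22 mm wide; open, the fingers measure 114 mm over their backs; the gripper's body (76 mm by 85 mm) begins 54 mm behind the grasp point. The pads swing forward as they close: fully open they stand 13 mm farther back than shut.
Start: joints at [1.322, 0.26, -0.138, 1.173, 0, 1.571], TCP at [0.129, 0.509, 0.231] pointing down, gripper open.
Joint ranges: [-2.78, 2.78], [-0.83, 1.72], [-1.28, 1.37], [-1.9, 2.12], [-1.57, 1.48], [-3.14, 3.14]. Speed limits (rad/s): [2.57, 2.57, 3.14, 3.14, 3.14, 3.14].

### API

Orientations are given as a unit quaternion [x, y, z, w].
In Python, from plant import bot, snapshot, calibration gives the robot as it stands. Calls block until the motion is done:
- bot.goto(position, orientation): joint-space move of the TCP to a pose.
- bot.move_l(position, rotation=None, rate=0.15, max_force=None): straight line of the TCP; rotation=None keeps the orientation; rate is the mean speed in m/s. With max_force (N) it stops when the force on the tool has changed by that much, and returns True; else False.
- bot.set_joints(angles): joint-space move.
- bot.grip(opening, strength=None): opening from 0.0 (shut) to 1.0 (fully open); strength is the grip in N (None keeps the last); returns when the fingers have stopped.
- bot.wait(seconds).
- bot.ik(position, orientation): joint angles nearest the present ones, or None.
- snapshot(name): name is "side" or "top" or "wrist"; returns the picture (384x512x3 uint8, red, green, blue); there is no depth.
- calibration(name): a dict with "fx", "fy", "cx", "cy" (pixels), "pose" (4x4, takes a point from camera to world coordinates). Camera axes: x right, y up, looking along -z (the intrinsics and any distortion apply to the point x, -y, -z); pixel columns grow to the right and rows downward; lengths in m; the calibration is good to about 2 mm. A picture is of the moment at which its call begins: read the wrist's pose just before it. calibration takes no time and is no camera call; for the wrist camera it gives the pose at the moment of the call.
A pose or a line that the arm cannot do raises bot.MotionError and nothing moves.
- bot.job_done(): hands the job in; it is judged then, once.
Readings, each from a call of its own:
- bot.get_time_s(): time.
- bot.get_qpos(): joint angles.
- bot.get_joint_vel(): joint speeds.
- bot.get_tau(): joint torques, N m.
- bot.get_eef_pos(): TCP position.
- bot.get_ee_rot(): TCP orientation.
- bot.get_wrist_force(): force on the tool from outside, world axes, zero at the start.
- bot.get_ft_torque(): the same for the moment, N m.
- bot.get_width(): opening from 0.0 (shut) to 1.0 (fully open).
- bot.get_gripper_force(): force on a finger pad.
Only numpy, scipy, OpenCV 4.12 (cv2) and the standard library are available. Lean on these libraries where they do the work, as an engineer would, in place of code of your own. Each camera call takes 0.05 s, during which the arm holds its last target. There are 200 camera calls.

### The job

Lift the aluminium tube rotor out of its white slotted block and hang it by its bore on the spindle of the balancing stand. Turn it by hand, let go so that it swings freely, and wait until it has come to rest untouched with its heavy side at the bottom. Then pinch its rim without turning it and finish while holding it so on the spindle, heavy side down, ready to be marked; do not drop the rotor and leave the marker, the jar and the tweezers where they are.

Things in the scene. Friction and masses are not known exactly. Their poses are not given: they have to be found in the camera images.
- rotor: Aluminium tube rotor: flat disc 110 mm in diameter, 16 mm thick, with a 20 mm through bore, twelve dark tube holes round it and a plain rim; 0.25 to 0.4 kg. Origin in the middle of the bore, x along the bore. Starts upright in the slotted block, bore level, its top rim free to pinch from above. One side is heavier inside; nothing on its outside shows which, and it is another at each start.
- dot (a point): Red dot on both faces of the rotor's rim, 45.5 mm from the bore's centre towards the rotor's own +z; at the top when the rotor waits in its block. It only shows how the rotor is turned and has nothing to do with the heavy side.
- cg (a point): The rotor's centre of gravity, about 9 mm from the bore's centre towards the heavy side, in the disc's middle plane. It turns with the rotor and hangs below the bore's centre when the heavy side is down.
- rest: White slotted block, fixed, 58 x 96 x 40 mm; origin at the centre of its underside. The slot runs along its y and is 21 mm wide; the rotor stands in it with its centre 68 mm above the origin and its bore along the block's x.
- stand: Balancing stand, fixed: dark base plate 130 x 120 mm (top 16 mm up), grey column, grey round bearing housing (34 mm in diameter, 50 mm long) from whose front the steel spindle sticks out level towards the stand's own -x, its axis 100 mm above the bench. Origin on the bench under the housing's front face, z up.
- seat (a point): On the spindle's axis, mid-length of its running land (13 mm in diameter, 24 mm long), 24 mm in front of the housing; axes as the stand's. A 30 mm shoulder stands 12 mm behind it, a 15.6 mm lip 12 to 16 mm in front, then the round nose ends 28.5 mm in front. The bore passes over nose and lip and hangs on the land, the rotor's centre then 3.5 mm below the axis.
- spindle (a joint): Turn of the spindle in its ball bearings (rad, about the stand's x), endless. A rotor hung on the land and let go swings with it like a pendulum, for some 1 to 8 s, and stops within a few degrees of heavy side down.
- marker: White marker pen with blue cap lying on the bench, 130 x 12 mm; to be left alone.
- jar: Small jar with red cap, 43 mm wide and high; to be left alone.
- tweezers: Steel tweezers lying on the bench, 133 x 18 mm; to be left alone.

How it is judged:
By the outcome, as a careful person would: the job done as asked, in the order asked, and still so for the second after the job is handed in, while the arm keeps its last pose, push and grip.
It also fails if it takes over 58 s, if anything falls off the work surface, if the arm or the gripper's body presses on something with over 40 N, if the wrist force passes 120 N, or if a joint passes its speed limit or range.

## Working session

There is one attempt and no reset: what is moved stays moved. The work goes in short steps, each a Python script; the robot and the scene stay as the last script left them, time stands still between calls to the robot, and variables do not carry over. Pictures are saved under pics/ and viewed, at most 10 in all, crops included, and the job is handed in when it is done.

```bash
ls; mkdir -p pics; python3 - <<'E'
from plant import bot,snapshot,calibration
import cv2,numpy as np
np.set_printoptions(precision=4,suppress=True)
for n in ["side","top","wrist"]:
    c=calibration(n);print(n,{k:v for k,v in c.items() if k!='pose'});print(np.array(c['pose']))
    im=snapshot(n);cv2.imwrite(f"pics/{n}0.png",im[:,:,::-1])
a=np.hstack([cv2.imread("pics/side0.png"),cv2.imread("pics/top0.png")]);
print(bot.get_time_s(),bot.get_ee_rot())
E
```

```text
pics
side {'fx': 442.99308742518417, 'fy': 442.99308742518417, 'cx': 256.975383404654, 'cy': 187.5725413552412}
[[-0.9878  0.0992 -0.1197  0.3803]
 [-0.1554 -0.6065  0.7797  0.6628]
 [ 0.0048  0.7888  0.6146  0.7073]
 [ 0.      0.      0.      1.    ]]
top {'fx': 382.30797855952, 'fy': 382.30797855952, 'cx': 251.60157679801608, 'cy': 191.82942170770596}
[[ 0.0106  0.9956 -0.093   0.4267]
 [-0.9999  0.0101 -0.006  -0.0785]
 [-0.005   0.0931  0.9956  1.0355]
 [ 0.      0.      0.      1.    ]]
wrist {'fx': 278.80887715811207, 'fy': 278.80887715811207, 'cx': 254.30577513531364, 'cy': 186.52289610002973}
[[ 0.2464 -0.9302 -0.2722  0.0605]
 [ 0.9692  0.2357  0.0717  0.5259]
 [-0.0026 -0.2815  0.9596  0.3732]
 [ 0.      0.      0.      1.    ]]
0.15 [ 0.1241  0.9923 -0.0007 -0.0001]
```

View pics/side0.png

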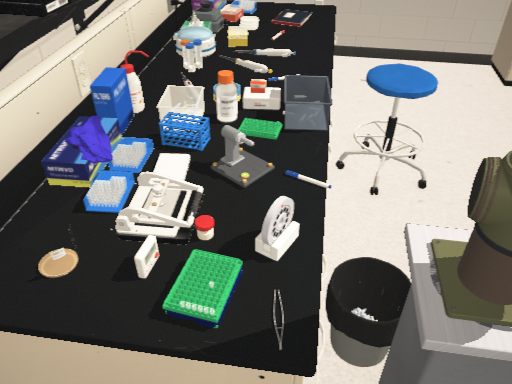

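View pics/top0.png

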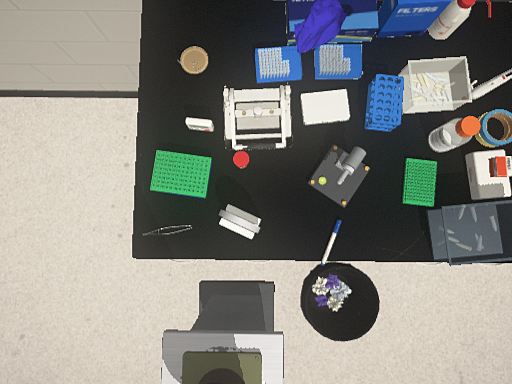

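```bash
python3 - <<'E'
import cv2,numpy as np
s=cv2.imread("pics/side0.png");t=cv2.imread("pics/top0.png")
a=cv2.resize(s[115:270,200:340],None,fx=3.8,fy=3.8,interpolation=2)[:, :]
cv2.imwrite("pics/c1.png",a)
b=cv2.resize(t[130:250,210:385],None,fx=4.5,fy=4.5,interpolation=2)
cv2.imwrite("pics/c2.png",b)
E
```

```text
(no output)
```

View pics/c1.png

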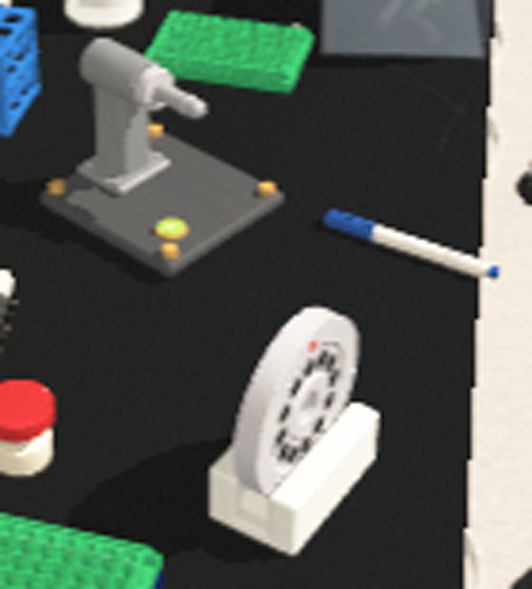

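View pics/c2.png

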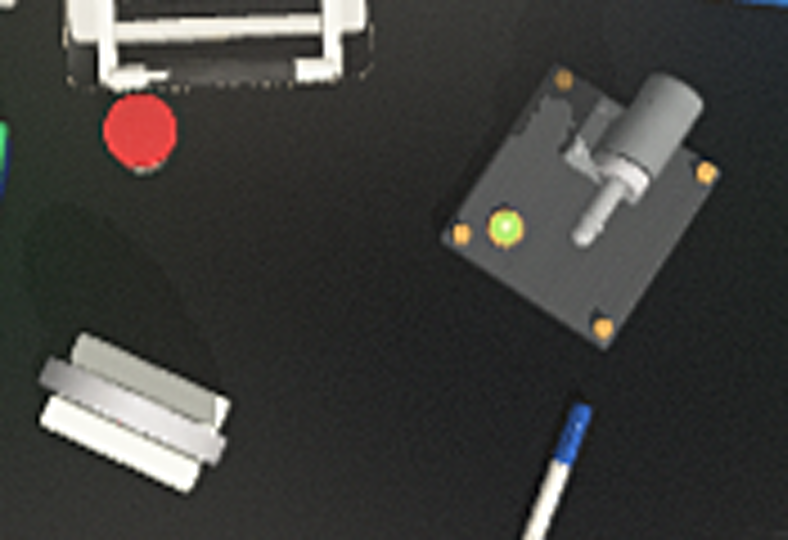

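```bash
cat > h.py <<'E'
from plant import bot,snapshot,calibration
import cv2,numpy as np
from scipy.spatial.transform import Rotation as R
np.set_printoptions(precision=4,suppress=True)
def ray(c,u,v):
    d=np.array([(u-c['cx'])/c['fx'],-(v-c['cy'])/c['fy'],-1.]);P=np.array(c['pose'])
    d=P[:3,:3]@d;return P[:3,3],d/np.linalg.norm(d)
def onz(c,u,v,z):
    o,d=ray(c,u,v);return o+d*(z-o[2])/d[2]
def tri(rs):
    A=sum(np.eye(3)-np.outer(d,d) for o,d in rs);b=sum((np.eye(3)-np.outer(d,d))@o for o,d in rs)
    return np.linalg.solve(A,b)
def pix(c,p):
    P=np.array(c['pose']);q=P[:3,:3].T@(np.array(p)-P[:3,3]);return c['cx']-c['fx']*q[0]/q[2],c['cy']+c['fy']*q[1]/q[2]
def quat(yaw,tilt=0):  # tool y along yaw, tool down; tilt = turn about that axis
    y=np.array([np.cos(yaw),np.sin(yaw),0]);z=np.array([0,0,-1.]);
    M=np.c_[np.cross(y,z),y,z]
    return (R.from_rotvec(y*tilt)*R.from_matrix(M)).as_quat()
E
python3 - <<'E'
from h import *
import pickle
ct,cs=calibration("top"),calibration("side")
T=lambda u,v:(210+u/4.5-.4,130+v/4.5-.4); S=lambda u,v:(200+u/3.8-.4,115+v/3.8-.4)
nose=tri([ray(ct,*T(583,241)),ray(cs,*S(205,109))])
n1=onz(ct,*T(583,238),.1);n2=onz(ct,*T(632,172),.1); hb=onz(ct,*T(683,88),.1)
print("nose",nose,n1,n2,np.degrees(np.arctan2(*(n2-n1)[1::-1])))
ds=onz(cs,*S(313,346),.1135)
e1=onz(ct,*T(45,372),.068);e2=onz(ct,*T(218,452),.068);mid=onz(ct,*T(133,411),.123)
yr=np.arctan2(*(e1-e2)[1::-1])-np.pi/2
print("rotor",mid,(e1+e2)/2,ds,np.degrees(yr))
C=[]
ys=np.radians(-30)
seat=n1+.0285*np.array([np.cos(ys),np.sin(ys),0]); print(seat)
for n,p,yw in (("r",mid,yr),("s",seat,ys)):
    bot.goto([p[0],p[1],.25],quat(yw)); bot.wait(.3)
    c=calibration("wrist");im=snapshot("wrist");pickle.dump((c,im,bot.get_eef_pos()),open(n+".pkl","wb"))
    C.append(im[:,60:460]);print(bot.get_time_s(),bot.get_eef_pos(),pix(c,p),bot.get_qpos())
cv2.imwrite("pics/w1.png",np.hstack(C)[:,:,::-1])
E
```

```text
nose [ 0.5368 -0.2881  0.1003] [ 0.5394 -0.2881  0.1   ] [ 0.5761 -0.3153  0.1   ] -36.56379951613713
rotor [ 0.4421 -0.0442  0.123 ] [ 0.4425 -0.0411  0.068 ] [ 0.4354 -0.0387  0.1135] -24.115467329553585
[ 0.564  -0.3023  0.1   ]
2.7667 [ 0.4421 -0.0439  0.25  ] (np.float64(253.72290887531076), np.float64(179.53269450980784)) [-0.099   0.1136 -0.2758  1.1814  0.      1.8921]
4.2167 [ 0.5641 -0.3015  0.2505] (np.float64(254.00018112253153), np.float64(174.52023884807426)) [-0.4908  0.4572  0.2108  1.3239  0.0001  1.6024]
```

View pics/w1.png

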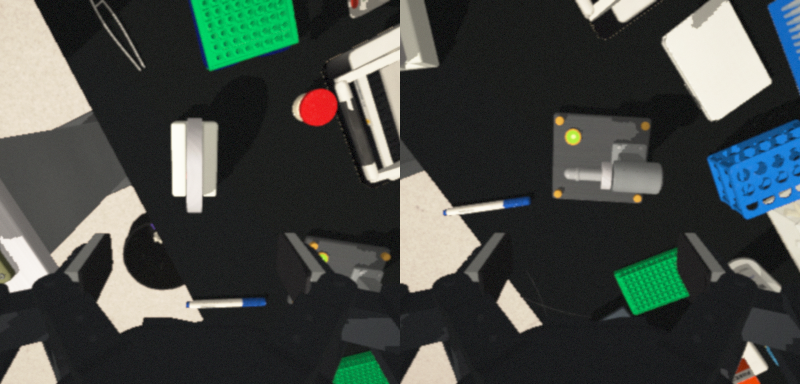

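```bash
python3 - <<'E'
from h import *
import pickle
def half(p,lo=None):
    p=p.astype(float);m=(p.max()+np.median(p[:5]))/2; i=np.argmax(p>m);return i-(p[i]-m)/(p[i]-p[i-1])
c,im,e=pickle.load(open("r.pkl","rb"));g=cv2.cvtColor(im,cv2.COLOR_RGB2GRAY)
col=255
for cc in (251,253,255,257): print(cc,g[112:126,cc],g[206:220,cc])
for r in (125,165,205): print(r,g[r,225:285])
c,im,e=pickle.load(open("s.pkl","rb"));g=cv2.cvtColor(im,cv2.COLOR_RGB2GRAY)
for cc in range(222,282,4): print(cc,g[155:200,cc])
print(g[174,215:330])
E
```

```text
251 [ 21  17  18  18  19  50  94 123 131 132 137 138 141 142] [225 224 221 219 213 194 134  62  35  30  32  26  27  37]
253 [ 20  25  22  23  25  51  93 120 129 132 134 136 139 141] [225 222 222 220 215 196 132  66  36  29  28  24  26  26]
255 [ 21  20  19  22  23  50  96 122 132 133 135 137 139 141] [225 222 223 220 216 196 135  64  36  32  30  31  31  30]
257 [ 18  17  18  19  21  49  99 121 130 134 136 138 137 140] [225 224 222 221 215 195 132  65  29  32  30  28  32  29]
125 [ 31  28  28  32  36  88 186 245 250 250 249 249 249 249 249 249 249 248
 245 229 187 150 148 146 144 142 142 141 141 141 141 141 140 140 138 141
 143 146 155 169 179 184 184 182 184 185 183 185 182 185 179 169 133  71
  27  19  19  22  20  15]
165 [ 30  24  28  31  26  40 104 201 249 252 252 252 252 252 252 252 251 250
 249 242 217 209 229 235 234 233 234 234 235 236 237 237 236 235 233 230
 220 186 171 177 181 183 184 184 184 182 183 185 185 182 174 143  79  22
  14  20  25  22  16  20]
205 [ 32  29  25  32  27  33  31  26  29  29  30  31  28  35  28  32  30  29
  24  33  50 121 190 224 229 230 230 229 226 
[... 2714 characters left out ...]
48 137
 116  94  91  88  90  88  92  88  90]
278 [115 115 112 112 107  92  83  89  91  95  99 106 111 119 122 127 131 138
 143 147 146 149 151 152 158 156 161 158 161 160 162 162 160 158 153 145
 129  96  88  90  85  88  88  88  90]
[ 93  92  98  96  94  93  94  96 111 148 183 198 204 204 197 191 193 192
 193 187 188 189 183 169 174 183 189 187 187 187 184 186 186 184 182 181
 183 181 180 178 178 177 177 176 174 175 183 198 211 213 211 209 204 202
 199 190 158 101 100 129 143 145 146 147 143 147 146 144 145 145 141 142
 140 141 142 140 141 141 141 142 141 140 138 138 136 139 135 132 136 134
 134 132 132 130 129 130 131 129 130 128 127 126 123 125 123 120 106  74
  45  30  30  31  31  25  26]
```

```bash
python3 - <<'E'
from h import *
import pickle
c,im,e=pickle.load(open("r.pkl","rb")); yr=np.radians(-24.1)
n=np.array([np.cos(yr),np.sin(yr),0]);t=np.array([-n[1],n[0],0])
o,d1=ray(c,253.8,117.6+0);_,d2=ray(c,253.8,212.1)
b=d1/np.linalg.norm(d1)+d2;P=o+b*(.068-o[2])/b[2]
half=np.arccos(d1@d2)/2;print("rotor centre",P,"rel tcp t,n:",(P-e)@t,(P-e)@n,"dist check",np.linalg.norm(P-o)*np.sin(half))
a1=onz(c,253.85,205,.10);a2=onz(c,254.4,125,.10);v=a2-a1;print("rotor yaw",np.degrees(np.arctan2(v[1],v[0]))-90)
c,im,e=pickle.load(open("s.pkl","rb"))
A=onz(c,242,173.8,.1);B=onz(c,258,174.6,.1);C=onz(c,265,175.2,.1);N=onz(c,223.3,173,.1);SH=onz(c,260.7,175,.1)
H1=onz(c,320,(0),.1)
g=cv2.cvtColor(im,cv2.COLOR_RGB2GRAY)
for cc in (285,295,305,315): print(cc,g[155:162,cc],g[188:200,cc])
for p in (A,B,C,N,SH): print(p)
print("yaw N-C",np.degrees(np.arctan2(*(C-N)[1::-1])),"A-C",np.degrees(np.arctan2(*(C-A)[1::-1])))
# static cams
im=snapshot("top");g=cv2.cvtColor(im,cv2.COLOR_RGB2GRAY)
E
python3 - <<'E'
import cv2
s=cv2.imread("pics/top0.png")
# plate corner screws (orange)
import numpy as np
from h import *
ct=calibration("top")
h=cv2.cvtColor(s,cv2.COLOR_BGR2HSV);m=cv2.inRange(h,(8,120,120),(22,255,255));m[:, :300]=0;m[:,385:]=0;m[:130]=0;m[215:]=0
n,l,st,ce=cv2.connectedComponentsWithStats(m)
for i in range(1,n): print(st[i,4],ce[i],onz(ct,*ce[i],.018))
E
```

```text
rotor centre [ 0.4431 -0.0418  0.068 ] rel tcp t,n: 0.002338379728362767 7.950039866461535e-05 dist check 0.05514043390865545
rotor yaw -24.470749975568722
285 [77 79 79 77 78 74 77] [156 153 151 139 109  91  90  90  89  88  92  90]
295 [74 76 77 78 77 75 76] [162 161 154 148 130 102  93 119 158 178 183 185]
305 [85 83 80 74 72 67 69] [162 158 156 153 137  93  47  27  23  29  28  34]
315 [23 28 32 28 29 32 30] [165 163 162 160 154 131  77  34  32  28  26  28]
[ 0.5532 -0.2952  0.1   ]
[ 0.5677 -0.3046  0.1   ]
[ 0.574  -0.3089  0.1   ]
[ 0.5361 -0.2843  0.1   ]
[ 0.5701 -0.3064  0.1   ]
yaw N-C -33.046212289772754 A-C -33.522638581690245
9 [335. 147.] [ 0.6456 -0.2963  0.018 ]
12 [366.1667 167.75  ] [ 0.5898 -0.3793  0.018 ]
2 [319.5 177.5] [ 0.5622 -0.254   0.018 ]
1 [325. 178.] [ 0.561  -0.2687  0.018 ]
12 [312.  181.5] [ 0.5512 -0.2339  0.018 ]
1 [318. 180.] [ 0.5554 -0.2499  0.018 ]
3 [319.3333 182.6667] [ 0.5482 -0.2535  0.018 ]
1 [325. 182.] [ 0.5502 -0.2686  0.018 ]
14 [343.5    202.2857] [ 0.4963 -0.3174  0.018 ]
```

```bash
cat >> h.py <<'E'
YR,YS=np.radians(-24.3),np.radians(-33.5)
ROT=np.array([.4431,-.0418,.068]);SEAT=np.array([.5603,-.2998,.1])
N=np.array([np.cos(YS),np.sin(YS),0]);Tt=np.array([-N[1],N[0],0])
E
python3 - <<'E'
from h import *
bot.grip(.6,70)
bot.goto([ROT[0],ROT[1],.16],quat(YR))
bot.move_l([ROT[0],ROT[1],.093],rate=.1)
print(bot.get_eef_pos(),bot.get_wrist_force())
bot.grip(0,70);print(bot.get_width(),bot.get_gripper_force(),bot.get_wrist_force(),bot.get_time_s())
f0=bot.get_wrist_force();e=bot.get_eef_pos();print(e)
bot.move_l([ROT[0],ROT[1],.125+.06],rate=.1)
bot.wait(.2);print(bot.get_wrist_force()-f0,bot.get_ft_torque(),bot.get_width())
p=SEAT-.065*N
bot.goto([p[0],p[1],.185],quat(YS))
bot.move_l([p[0],p[1],.125],rate=.1);bot.wait(.3)
print(bot.get_eef_pos(),p,bot.get_time_s(),bot.get_wrist_force())
a=snapshot("side");w=snapshot("wrist");t=snapshot("top");np.savez("b.npz",a=a,w=w,t=t)
a=cv2.resize(a[100:220,190:300],(550,600),interpolation=2)
cv2.imwrite("pics/b1.png",a[:,:,::-1])
E
```

```text
[ 0.4438 -0.0421  0.0934] [-0.3163  0.2278  0.5716]
0.1703282106520332 68.68214099435136 [-1.0688 -0.3864  6.1015] 7.075
[ 0.4434 -0.0417  0.0937]
[ 0.7     0.8699 -9.7042] [-0.0088 -0.023   0.0215] 0.17291877533931427
[ 0.5065 -0.2642  0.1256] [ 0.5061 -0.2639  0.1   ] 10.3083 [ 0.6844  0.7926 -3.7405]
```

View pics/b1.png

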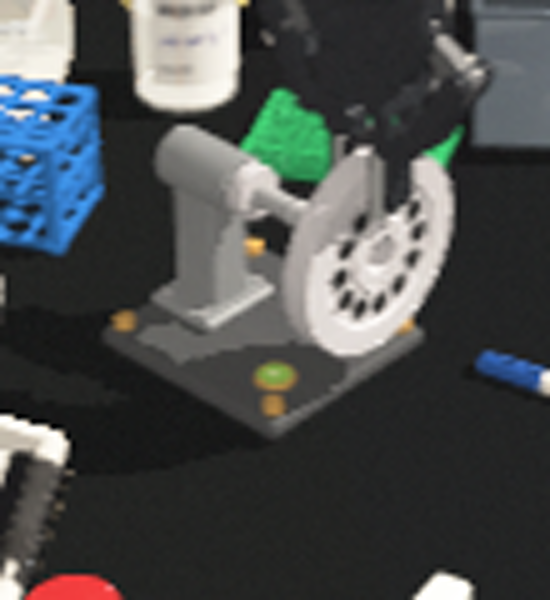

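```bash
python3 - <<'E'
from h import *
c=calibration("side");d=np.load("b.npz")
f=SEAT-.073*N
print("bore expected",pix(c,f),"nose exp",pix(c,SEAT-.0285*N),"shoulder exp",pix(c,SEAT+.012*N), "per mm t",np.subtract(pix(c,f+.001*Tt),pix(c,f)),"z",np.subtract(pix(c,f+[0,0,.001]),pix(c,f)))
a=d['a'];g=cv2.cvtColor(a,cv2.COLOR_RGB2GRAY)
print(g[138:162,256:278])
s=cv2.cvtColor(cv2.imread("pics/side0.png"),cv2.COLOR_BGR2GRAY);print(s[130:150,234:258])
E
```

```text
bore expected (np.float64(266.0993285415397), np.float64(150.68971165948645)) nose exp (np.float64(253.03803268185754), np.float64(144.17748667096032)) shoulder exp (np.float64(241.61591078753528), np.float64(138.4825366123061)) per mm t [-0.2655  0.1611] z [ 0.007  -0.3364]
[[174 172 175 166 155 156 155 136 127 137 106  55  46  50  50  47 118 178
  177 198 220 214]
 [173 172 168 160 156 155 159 136 123 137 101  41  51  56  53  71 156 193
  175 185 209 215]
 [174 172 164 157 156 160 155 121 117 137 100  40  48  52  48  92  97  99
  175 187 190 213]
 [176 168 156 155 154 145 146 122 117 137 100  42  39  88 162 149  65  65
  173 191 192 214]
 [169 161 154 154 148 132 113  97 117 137 123  88  88 164 194 138  46 115
  186 190 196 217]
 [162 154 153 148 134  92  43  82 120 136 135 179 239 243 215 150 100 175
  214 194 196 215]
 [152 154 153 146 109  51  32  93 143 158 158 184 212 225 215 171 176 162
  130 164 200 214]
 [152 154 149 145 112  45  49 125 168 162 151 190 215 215 226 219 152  74
   96 158 202 215]
 [154 160 163 160 130  88 119 166 165 188 213 213 213 213 223 197 112  45
  117 
[... 2729 characters left out ...]
06 130 144 143 146 149 140 105  53  52  82 113 137 141 138 157 189
  215 182  91  34  33  36]
 [105 106 131 149 125  84  63  52  42  36  34  38  60 107 128 128 138 157
  177 163 100  34  34  35]
 [105 128 147 149 123  70  37  35  35  37  34  34  36  48  67  88 115 132
  123  87  42  35  35  35]
 [129 149 149 151 135  88  36  35  36  35  36  34  35  35  37  41  52  56
   50  40  34  37  34  34]
 [131 150 150 150 136 122  99  79  60  32  36  34  34  35  34  35  34  35
   35  35  36  35  35  35]
 [131 150 151 151 156 188 203 207 159  36  35  37  34  33  32  35  34  34
   34  33  33  32  35  35]
 [148 149 148 150 150 156 180 187 134  45  34  35  33  35  34  34  35  34
   34  33  33  34  33  34]]
```

```bash
python3 - <<'E'
from h import *
f0=bot.get_wrist_force()
z=.1245
p=SEAT-.065*N; p[2]=z
bot.move_l(p,rate=.05)
for s in (-.035,-.014,0.0):
    q=SEAT+s*N;q[2]=z
    hit=bot.move_l(q,rate=.05,max_force=12)
    e=bot.get_eef_pos();print(s,hit,(e-SEAT)@N,(e-SEAT)@Tt,e[2],bot.get_wrist_force()-f0,bot.get_ft_torque())
    if hit: break
print(bot.get_time_s(),bot.get_width())
a=snapshot("side");w=snapshot("wrist")
cv2.imwrite("pics/i1.png",np.hstack([cv2.resize(a[100:220,190:300],(352,384),interpolation=2),w[:,40:460]])[:,:,::-1])
E
```

```text
-0.035 False -0.035322336980002846 -1.9592920221460364e-05 0.12425446024264424 [-0.199   0.0409  1.1627] [-0.0197 -0.0361  0.0109]
-0.014 False -0.013974340421098467 -2.768111099914379e-05 0.12430682351001598 [-0.9527  0.2392  0.5602] [ 0.0176  0.0009 -0.0527]
0.0 False 0.00032622393082439976 -5.36693138593458e-06 0.12442861055810168 [0.2123 0.6645 1.1315] [-0.018   0.0037 -0.0079]
12.4583 0.1744012793212767
```

View pics/i1.png

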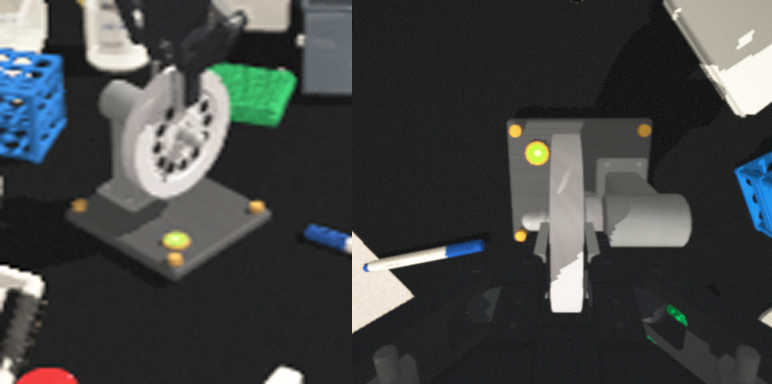

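```bash
cat >> h.py <<'E'
def turned(C,th,r=.0255):
    return C+R.from_rotvec(N*th).apply([0,0,r]),quat(YS,th)
E
python3 - <<'E'
from h import *
f0=bot.get_wrist_force()
q=SEAT.copy();q[2]=.1195
hit=bot.move_l(q,rate=.01,max_force=3)
e=bot.get_eef_pos();print(hit,e,bot.get_wrist_force()-f0,bot.get_ft_torque(),bot.get_time_s())
C=e-[0,0,.0255]
C[2]+=.0005
for s in (1,-1):
    for a in (30,50,60): 
        k=bot.ik(*turned(C,s*np.radians(a)));print(s*a,k)
E
```

```text
True [ 0.5603 -0.2997  0.122 ] [ 0.2204 -0.5582  9.7976] [0.0391 0.0106 0.0437] 12.925
30 [-0.7624  0.5729 -0.0562  1.0434  0.5145  1.3663]
50 [-0.899   0.7274  0.0068  1.2032  0.8162  1.1026]
60 [-0.9476  0.8366  0.0659  1.3514  0.9435  0.9213]
-30 [-0.2328  0.6427  0.073   1.1975 -0.4886  1.9717]
-50 [-0.111   0.832   0.2128  1.4495 -0.7501  2.244 ]
-60 [-0.0687  0.9522  0.3022  1.6279 -0.853   2.4191]
```

```bash
python3 - <<'E'
from h import *
e=bot.get_eef_pos();C=np.array([SEAT[0],SEAT[1],.1226-.0255])
for a in (0,10,20,30,40,50):
    p,o=turned(C,np.radians(a)); bot.move_l(p,o,rate=.03)
    print(a,bot.get_time_s(),bot.get_wrist_force(),bot.get_ft_torque())
cv2.imwrite("pics/t1.png",snapshot("side")[:,:,::-1])
bot.grip(.7);print("open",bot.get_time_s(),bot.get_width())
sn=[snapshot("side")]
z=R.from_quat(o).apply([0,0,1.]);bot.move_l(bot.get_eef_pos()-.09*z,rate=.15)
print(bot.get_time_s())
T=[bot.get_time_s()]
sn.append(snapshot("side"))
for i in range(8):
    bot.wait(.35);sn.append(snapshot("side"));T.append(bot.get_time_s())
    print(T[-1],np.abs(sn[-1][105:185,215:275].astype(int)-sn[-2][105:185,215:275]).mean())
np.save("sn.npy",sn)
cr=[cv2.resize(x[115:175,205:265],(260,260),interpolation=2) for x in [cv2.imread("pics/t1.png")[:,:,::-1],sn[0],sn[1],sn[3],sn[6],sn[-1]]]
cv2.imwrite("pics/sw1.png",np.vstack([np.hstack(cr[:3]),np.hstack(cr[3:])])[:,:,::-1])
E
```

```text
0 13.175 [ 0.6302 -0.0179 -0.1683] [ 0.0133 -0.0099 -0.0145]
10 13.5 [ 0.7383  0.5081 -1.8356] [-0.1752  0.0444  0.0617]
20 13.825 [-1.0679 -0.5561 -0.7405] [-0.2452  0.2134  0.028 ]
30 14.15 [-0.9835  1.7817 -0.8712] [-0.3944  0.476   0.1187]
40 14.475 [ 0.5326  0.0181 -1.7593] [-0.8701  0.5664  0.0654]
50 14.8 [ 0.5361 -0.3715 -3.4143] [-1.0371  0.7323 -0.0597]
open 15.35 0.6990718530874025
16.15
16.6 3.1615277777777777
17.0 4.863819444444444
17.4 4.170138888888889
17.8 4.1535416666666665
18.2 4.042222222222223
18.6 3.257013888888889
19.0 2.2090277777777776
19.4 0.86625
```

View pics/sw1.png

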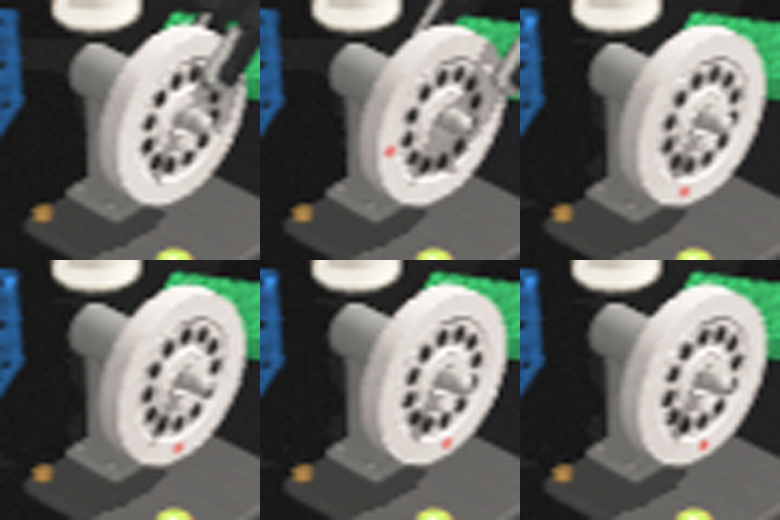

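```bash
python3 - <<'E'
from h import *
bot.goto([SEAT[0],SEAT[1],.23],quat(YS))
prev=None;still=0
while still<4 and bot.get_time_s()<36:
    s=snapshot("side")[105:185,215:275].astype(int)
    if prev is not None:
        d=np.abs(s-prev).mean();still=still+1 if d<.5 else 0
        print(round(bot.get_time_s(),2),round(d,2))
    prev=s;bot.wait(.5)
c=calibration("wrist");w=snapshot("wrist");np.save("w2.npy",w);g=cv2.cvtColor(w,cv2.COLOR_RGB2GRAY)
print(bot.get_time_s(),"edges exp",[pix(c,[*(SEAT+k*N)[:2],.1515]) for k in (-.008,0,.008)])
u,v=map(int,pix(c,[*SEAT[:2],.1515]));print(u,v,g[v,u-25:u+26],g[v-35,u-25:u+26])
E
```

```text
20.77 0.87
21.32 0.86
21.87 0.87
22.42 0.86
22.97 0.87
23.52 0.86
24.07 0.86
24.62 0.86
25.17 0.85
25.72 0.86
26.27 0.87
26.82 0.87
27.37 0.87
27.92 0.88
28.47 0.87
29.02 0.87
29.57 0.86
30.12 0.87
30.67 0.87
31.22 0.85
31.77 0.85
32.32 0.87
32.87 0.88
33.42 0.89
33.97 0.86
34.52 0.87
35.07 0.87
35.62 0.87
36.1667 edges exp [(np.float64(243.89739347053109), np.float64(194.2360473067544)), (np.float64(253.49760544762583), np.float64(194.23354840100563)), (np.float64(263.0975335606743), np.float64(194.23104956914582))]
253 194 [ 74  89  91  91  94  93  91  92  92  90  91  91  91  91  91 107 167 227
 235 234 233 233 234 233 233 233 230 227 224 225 224 224 224 224 220 196
 128  90  88  89  88  93  87  88  88  87  89  87  85  84  77] [ 89  89  92  91  90  91  89  92  90  91  94  90  90  92  90  98 141 184
 190 190 189 190 190 190 190 190 186 185 186 185 185 186 188 187 185 161
  98  61  58  58  55  55  59  60  56  57  58  73  87  95  99]
```

```bash
python3 - <<'E'
from h import *
a=snapshot("side")
p=SEAT.copy();p[2]=.1225
bot.move_l([*(SEAT+.0003*N)[:2],.1225],rate=.12)
bot.wait(.2);b=snapshot("side")
bot.grip(0,40);bot.wait(.4)
print(bot.get_time_s(),bot.get_width(),bot.get_gripper_force(),bot.get_wrist_force(),bot.get_ft_torque(),bot.get_eef_pos())
d=snapshot("side")
def dot(x):
    h=cv2.cvtColor(x,cv2.COLOR_RGB2HSV)[115:175,205:265]
    s=h[...,1].astype(float);m=((h[...,0]<8)|(h[...,0]>172))&(s>60);v,u=np.nonzero(m);return len(u),np.average(u,weights=s[m])+205,np.average(v,weights=s[m])+115
for x in (a,b,d): print(dot(x))
cr=[cv2.resize(x[115:175,205:265],(390,390),interpolation=2) for x in (a,d)]
cv2.imwrite("pics/f.png",np.hstack(cr)[:,:,::-1])
E
```

```text
38.3833 0.1797903710882628 40.816344183404 [-1.5955  0.1056  3.1148] [0.1471 0.1757 0.0075] [ 0.5605 -0.2999  0.1226]
(5, np.float64(246.82788671023965), np.float64(157.38779956427015))
(5, np.float64(246.82713347921225), np.float64(157.38949671772428))
(5, np.float64(246.82894736842104), np.float64(157.38815789473685))
```

View pics/f.png

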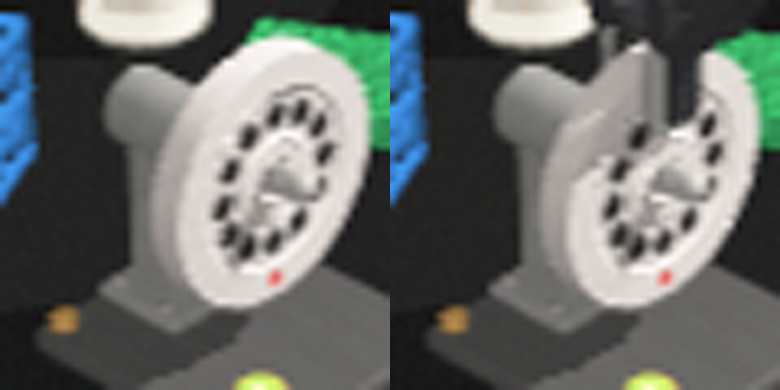

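The pictures show the rotor on the spindle before and after the pinch. The red dot is at (246.8, 157.4) in both, so the pinch did not turn it.

```bash
python3 -c "
from plant import bot
print(bot.job_done())"
```

```text
the job is handed in; nothing more can be done
None
```

The rotor hangs on the spindle: I turned it 50°, let it swing free and come to rest untouched, pinched its rim without turning it, and handed the job in at about 38 s still holding it.

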